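# Unlock a bayonet filter cap and hold it home

## Task

Slide the red lock plate up out of its slotted holder on the blue filter mount and put it down on the bench about 10 cm clear of the mount (standing or lying). Then turn the knurled collar under light pressure until its hidden keyways drop over the pins, push it fully down against the spring, and finish while still holding it pushed home, since it springs up again when let go. Leave the bearing, gear and drill chuck where they are.

Things in the scene. Friction and masses are not known exactly. Their poses are not given: they have to be found in the camera images.
- mount: Blue filter mount, fixed: round foot 96 mm across, 10 mm thick. Origin: centre of its underside on the bench, on the collar's axis; z up. Its slotted holder stands on its -y side; a brass port sticks out on its +y side to 70 mm, 19 mm high. Under the collar a fixed spigot carries three hidden pins 120 degrees apart, turned differently each time.
- holder_slot (a point): Middle of the floor of the holder's slot, on the mount 10 mm above the bench, 57 mm from the collar's axis, axes as the mount's. The slot is 7 mm wide along x, open above and toward the collar; two cheeks and an outer end wall, 23 mm wide in all along x, reach from 44 to 76 mm from the axis; their top is 36 mm above the bench.
- collar: Knurled steel cap, 52 mm diameter, 56 mm tall, closed on top, about 0.15 kg, loose on the spigot. Origin: centre of its underside, z up its axis. Its foot flange (68 mm across, 8 mm thick) has one notch at -y where the lock plate's edge stops it from turning. At the start it rests on the pins, underside 24 mm above the bench; home: 10 mm above the bench, on the mount's foot.
- collar_top (a point): Centre of the collar's top face: 80 mm above the bench at the start, 66 mm when home. Turned clockwise seen from above by 0.6 to 1.3 rad (different each time) the keyways meet the pins, with about 0.1 rad to spare either side; it drops 3 mm by its weight onto a spring, and needs a push of 11 mm more, 2 N rising to 7.5 N. Let go, it springs up 11 mm.
- lock_plate: Thin red plate upright in the holder: 5 mm thick along its x, 39 mm wide along its y (radial to the collar), 85 mm tall, 0.06 kg; its top edge is folded to 10 mm thick over the top 14 mm: grip there. Origin: centre of its bottom edge, z up; at the start 48.5 mm from the collar's axis, 10 mm above the bench, its top at 95 mm. Free of holder and collar once raised 30 mm.
- bearing: Bystander: dark ball bearing lying flat, 52 mm across, 15 mm tall, loose. Origin: centre of underside.
- gear: Bystander: spur gear lying flat, 66 mm across, 26 mm tall, loose. Origin: centre of underside.
- chuck: Bystander: drill chuck standing upright, 46 mm across, 68 mm tall, loose. Origin: centre of underside.
Mind the look-alikes: they are no part of the job. Of the things that look like the lock_plate, the middle-sized one is meant.

How it is judged:
By the outcome, as a careful person would: the job done as asked, in the order asked, and still so for the second after the job is handed in, while the arm keeps its last pose, push and grip.
It also fails if it takes over 64 s, if anything falls off the work surface, if the arm or the gripper's body presses on something with over 40 N, if the wrist force passes 120 N, or if a joint passes its speed limit or range.

## Robot

A 7-joint arm with a two-finger parallel gripper is mounted at the origin on a cart in front of the work surface, level with it; the furniture and walls round the work are solid. World frame = base frame: x ahead of the robot, y to its left, z up, the work surface at z = 0. Lengths are in m, angles in rad, forces in N, time in s.
With the tool pointing down it reaches from about 0.4 to 0.85 m from the base axis. Payload 10.4 kg.
Tool frame: the origin (TCP) lies at the centre of the arm's flange, where the gripper is bolted on; the fingertips stand 173 mm ahead of it and the grasp point (between the pads) lies 155 mm ahead of it (manip.nose_length is the distance from the TCP to the fingertips, in m); z points along the fingers, x is the direction in which the jaws open and shut, and the axes are right-handed (so a half turn about z gives the same grasp; the last joint's range is limited). The gripper opens to 85 mm and grips with 20 to 120 N. Pads are 22 mm wide; open, the fingers measure 114 mm over their backs; the gripper's body (76 mm by 85 mm) begins 54 mm behind the grasp point. The pads swing forward as they close: fully open they stand 13 mm farther back than shut.
Start: joints at [-1.126, 0.332, -0.065, 1.46, 0.022, 1.35, -0.088], TCP at [0.282, 0.558, 0.405] pointing down, gripper open.
Joint ranges: [-2.6, 2.6], [-0.5, 2.12], [-1.47, 1.34], [0.16, 2.42], [-1.27, 4.41], [0.06, 2.06], [-2.6, 2.6]. Speed limits (rad/s): [2.22, 2.22, 2.79, 2.79, 3.14, 3.14, 3.14].

## Interface

Orientations are given as a unit quaternion [x, y, z, w].
In Python, from workcell import status, cams, order, manip gives the robot as it stands.
- The arm moves only by the tool servo_tool, never from a script. Its argument "motion" is a list that holds one entry, the list of rows, each a list of 6 numbers: the shift along the tool's x, y, z in units of 50 mm (1.0 is 50 mm), then the turn, a rotation vector about the tool's x, y, z in units of 5 degrees (1.0 is 5 degrees). In form: [[[x, y, z, ax, ay, az], ...]]. A call has 1 to 12 rows; each row shifts and turns the pose as measured when the row begins, along the tool's axes as they then stand; what a row does not reach is not made up. A row lasts 1/10 s, in which the tool goes at most 50 mm and 8.59 degrees, less where a joint would pass 70% of its speed; a pose out of reach is approached as far as the arm can. A call is refused whole if a number of a shift passes 1 or a number of a turn 1, either way. A call with a gripper value outside its range is refused whole. "jaw" is the closure in counts, from 0 (fully open) to 255 (shut), set as the call begins (left out, the last holds). The fingers move at their own pace and stop on an object; "force" is the grip in N (left out, the last holds). Time passes only in rows, so rows that do not move let the fingers close. It gives the time, the measured TCP pose, the force and the opening at its end, in the units of the state.
- status.get_obs(): the state, without advancing time (a new reading comes with each control period).
- cams.camera(name): name is "scene" or "side" or "wrist"; returns a dict with "color" (480x640x3 uint8, red, green, blue), "vertical_fov" (degrees; the focal length in pixels is half the picture's height over the tangent of half this angle, whatever the lens; pixels are square), "cx", "cy" (the principal point, pixels), "k1" (the pictures are not rectified: a ray, as slopes to the right and down, at radius r is drawn at 1 + k1 r^2 times it, then the intrinsics apply), "extrinsics" (4x4, takes a point from camera to world coordinates). Camera axes: x right, y down, z forward; pixel columns grow to the right and rows downward; lengths in m; the calibration is good to about 2 mm. A picture is of the moment at which its call begins. There is no depth.
- order.hand_in(): hands the job in, once; it reports no verdict.
The state is a dict: "clock": time; "joint_pos": joint angles; "joint_velocities": joint speeds; "tau": joint torques, N m; "position": TCP position; "ee_rot": TCP orientation; "ft_force": force on the tool from outside, world axes, zero at the start; "torque": the same for the moment, N m; "grip_width": opening from 0.0 (shut) to 1.0 (fully open).
Only numpy, scipy, OpenCV 4.12 (cv2) and the standard library are available. Lean on these libraries where they do the work, as an engineer would, in place of code of your own. Each camera call takes 0.05 s, during which the arm holds its last target.

## Working session

There is one attempt and no reset: what is moved stays moved. The work goes in short steps, Python scripts to look and compute and a tool call to move; the robot and the scene stay as the last step left them, time stands still between calls to the robot, and variables do not carry over. Pictures are saved under pics/ and viewed, and the job is handed in when it is done.

Besides the shell and the picture viewer there is one more tool, called after "Request:" as a command line: name --argument value ..., lists and objects as JSON in quotes. servo_tool: Moves the arm, as the interface text tells. Its arguments: {"type":"object","properties":{"motion":{"type":"array","items":{"type":"array","items":{"type":"array","items":{"type":"number"}}}},"jaw":{"type":"number"},"force":{"type":"number"}},"required":["motion"]}

```bash
ls; mkdir -p pics
cat > h.py <<'E'
import numpy as np, cv2
from workcell import status, cams, order, manip
from scipy.spatial.transform import Rotation as R
def grab(n,save=None):
    c=cams.camera(n)
    if save: cv2.imwrite('pics/'+save,c['color'][:,:,::-1])
    return c
def K(c):
    f=240/np.tan(np.radians(c['vertical_fov'])/2)
    return np.array([[f,0,c['cx']],[0,f,c['cy']],[0,0,1.]])
def ray(c,px):
    # k1 r^2: same as opencv radial model
    s=cv2.undistortPoints(np.array([[px]],float),K(c),np.array([c['k1'],0,0,0.]))[0,0]
    E=np.array(c['extrinsics']); d=E[:3,:3]@np.array([s[0],s[1],1]); return E[:3,3],d/np.linalg.norm(d)
def onz(c,px,z):
    o,d=ray(c,px); return o+d*(z-o[2])/d[2]
def tri(*cp):
    A=np.zeros((3,3));b=np.zeros(3);rs=[]
    for c,p in cp:
        o,d=ray(c,p);M=np.eye(3)-np.outer(d,d);A+=M;b+=M@o;rs.append((o,M))
    x=np.linalg.solve(A,b); return x,[np.linalg.norm(M@(x-o)) for o,M in rs]
def proj(c,X):
    E=np.linalg.inv(np.array(c['extrinsics']));r=cv2.Rodrigues(E[:3,:3])[0]
    return cv2.projectPoints(np.array([X],float),r,E[:3,3],K(c),np.array([c['k1'],0,0,0.]))[0][0,0]
E
python3 - <<'E'
from h import *
import pickle
d={n:grab(n,n+'0.png') for n in ('scene','side','wrist')}
pickle.dump(d,open('c0.pkl','wb'))
for n in d: print(n,d[n]['vertical_fov'],d[n]['k1'],np.round(d[n]['extrinsics'],3).tolist())
print(status.get_obs())
E
```

```text
pics
scene 42.89044214865021 0.021372722250714404 [[0.794, -0.312, 0.521, 0.05], [-0.607, -0.426, 0.671, -0.78], [0.013, -0.849, -0.528, 0.583], [0.0, 0.0, 0.0, 1.0]]
side 52.53834615610269 0.003895498254400376 [[-0.976, -0.122, 0.18, 0.396], [-0.217, 0.569, -0.793, 0.531], [-0.005, -0.813, -0.582, 0.588], [0.0, 0.0, 0.0, 1.0]]
wrist 68.12103678889629 -0.048009908468164664 [[0.451, 0.846, 0.284, 0.209], [0.892, -0.427, -0.145, 0.595], [-0.001, 0.318, -0.948, 0.372], [0.0, 0.0, 0.0, 1.0]]
{'clock': 0.15, 'joint_pos': array([-1.12559443,  0.33272431, -0.06468094,  1.46071065,  0.02159871,
        1.34990459, -0.08850869]), 'joint_velocities': array([ 0.00025941, -0.0030098 , -0.00022607, -0.00250627, -0.00052626,
       -0.00110547, -0.00075494]), 'tau': array([ 3.80124875e-04, -6.25828314e+01,  4.90894541e-02, -3.91851783e+01,
        1.63100415e-02,  7.50201463e-03, -5.26311965e-05]), 'position': array([0.2817906 , 0.55777255, 0.40411808]), 'ee_rot': array([ 8.51743724e-01,  5.23958350e-01, -4.34609703e-04,  2.96146660e-04]), 'ft_force': array([ 0.35153249, -0.59590235,  0.30552222]), 'torque': array([-0.07591735,  0.01470756, -0.00014035]), 'grip_width': 1.0001963294852816}
```

View pics/scene0.png

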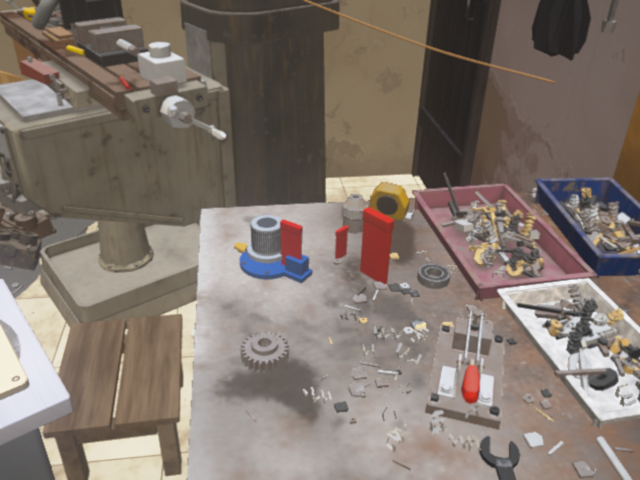

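View pics/side0.png

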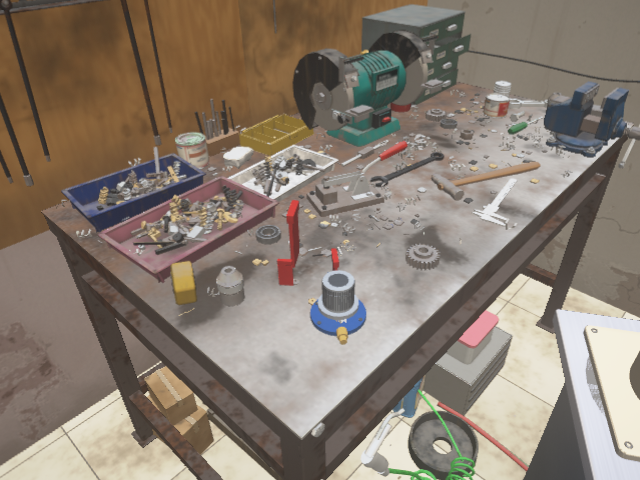

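View pics/wrist0.png

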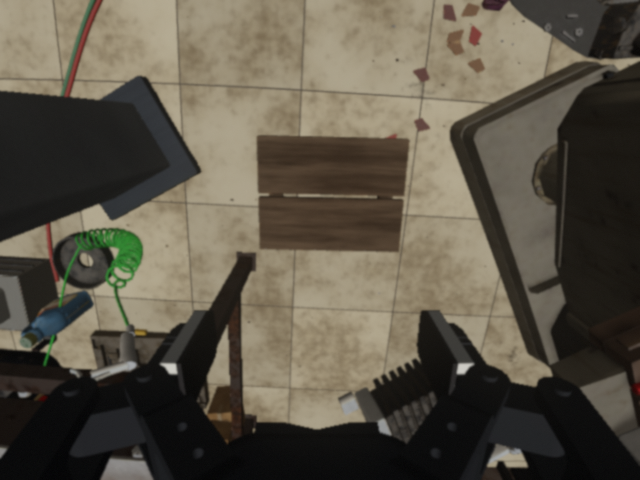

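Red look-alikes in the scene picture: a plate in the blue holder (291,243), a small one (341,242) and a tall one (376,245). By the description I want the middle-sized one, in the holder. Close crops and measurement come next.

Run:
```python
from h import *
import pickle
d=pickle.load(open('c0.pkl','rb'))
s=d['scene']['color'][190:310,210:450]; cv2.imwrite('pics/s_crop.png',cv2.resize(s[:,:,::-1],None,fx=3.3,fy=3.3,interpolation=cv2.INTER_CUBIC))
s=d['side']['color'][190:350,220:420]; cv2.imwrite('pics/d_crop.png',cv2.resize(s[:,:,::-1],None,fx=3.7,fy=3.7,interpolation=cv2.INTER_CUBIC))
for n in ('scene','side'):
  hsv=cv2.cvtColor(d[n]['color'],cv2.COLOR_RGB2HSV)
  for nm,m in (('red',((hsv[...,0]<6)|(hsv[...,0]>174))&(hsv[...,1]>180)),('blue',(abs(hsv[...,0].astype(int)-109)<8)&(hsv[...,1]>180))):
    k,l,st,ce=cv2.connectedComponentsWithStats(m.astype(np.uint8))
    for i in range(1,k):
      if st[i,4]>60: print(n,nm,st[i],ce[i].round(1), onz(d[n],ce[i],0.04).round(3))
```

```text
scene red [364 208  29  16 170] [378.8 215.3] [ 0.728 -0.101  0.04 ]
scene red [463 378  15  24 155] [469.2 394.1] [ 0.523 -0.482  0.04 ]
```

View pics/s_crop.png

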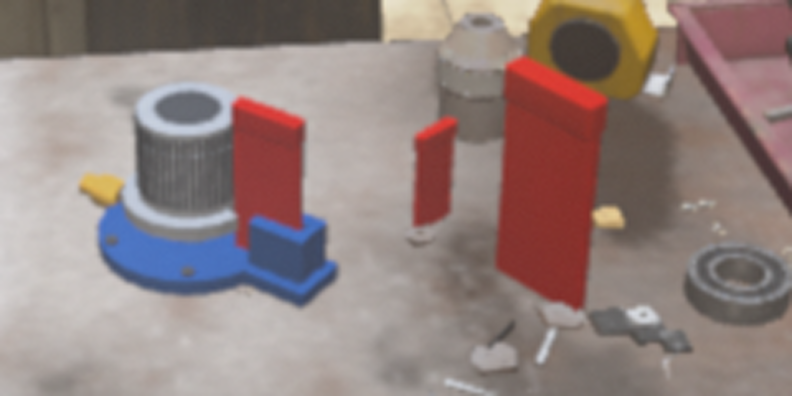

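View pics/d_crop.png

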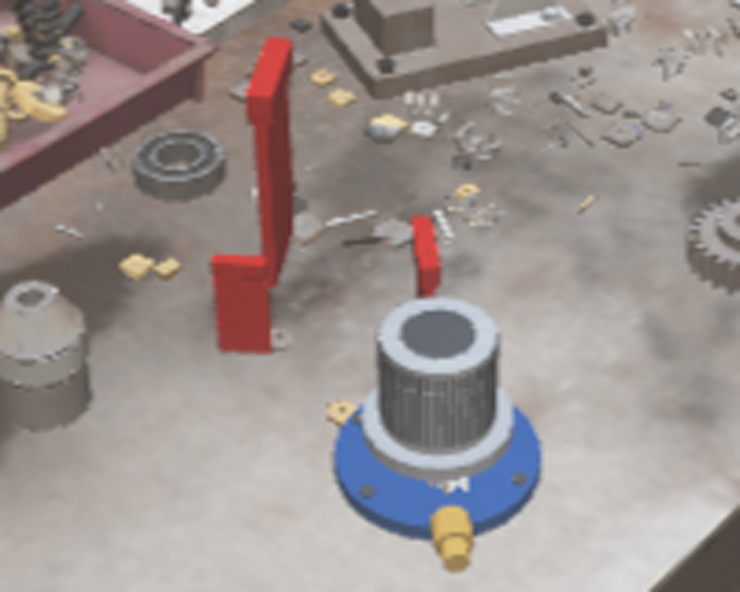

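Run:
```python
from h import *
import pickle
d=pickle.load(open('c0.pkl','rb'))
S=lambda x,y:(210+(x+.5)/3.3-.5,190+(y+.5)/3.3-.5); D=lambda x,y:(220+(x+.5)/3.7-.5,190+(y+.5)/3.7-.5)
s,g=d['scene'],d['side']
print('collar',tri((s,S(188,110)),(g,D(438,337))))
print('port tip',onz(s,S(84,183),.019),onz(g,D(456,562),.015))
print('plate top',onz(s,S(236,100),.095),onz(s,S(303,122),.095),onz(g,D(424,220),.095))
print('plate top tri', tri((s,S(298,121)),(g,D(424,220))))
print('small',onz(s,S(432,226),0),'tall',onz(s,S(540,290),0), onz(g,D(244,350),0))
print('chuck',onz(s,S(475,137),0),onz(g,D(47,400),0),'bearing',onz(s,S(736,290),0.007))
cs=[onz(s,p,0) for p in ((202,208),(190,478),(425,180))];print(np.round(cs,3), onz(g,(310,430),0),onz(s,(265,355),.01))
print(proj(g,cs[0]))
```

```text
collar (array([ 0.51638707, -0.05904885,  0.07809661]), [np.float64(0.000367705230943342), np.float64(0.00036770523094343497)])
port tip [ 0.48564806 -0.00510655  0.019     ] [0.49415748 0.01024886 0.015     ]
plate top [ 0.52415137 -0.08902427  0.095     ] [ 0.53786373 -0.12451899  0.095     ] [ 0.53598902 -0.11972286  0.095     ]
plate top tri (array([ 0.53674138, -0.12139658,  0.09408156]), [np.float64(0.0005052977236081785), np.float64(0.0005052977236080559)])
small [ 0.62423475 -0.12120584  0.        ] tall [ 0.63104362 -0.19696591  0.        ] [ 0.62800766 -0.11950411  0.        ]
chuck [ 0.7006023  -0.06662396  0.        ] [ 0.71046349 -0.06387459  0.        ] bearing [ 0.70181749 -0.26108075  0.007     ]
[[ 0.518  0.174  0.   ]
 [ 0.213 -0.358  0.   ]
 [ 0.962  0.003  0.   ]] [0.50881796 0.16175826 0.        ] [ 0.38128723 -0.25352166  0.01      ]
[300.67237951 436.76872114]
```

Request:
servo_tool --motion '[[[-0.62,0.66,0,0,0,0],[-0.62,0.66,0,0,0,0],[-0.62,0.66,0,0,0,0],[-0.62,0.66,0,0,0,0],[-0.62,0.66,0,0,0,0],[-0.62,0.66,0,0,0,0],[-0.62,0.66,0,0,0,0],[-0.62,0.66,0,0,0,0]]]'

```text
clock: 0.95
position: [0.4063, 0.2101, 0.4006]
ee_rot: [0.849, 0.529, -0.003, -0.001]
ft_force: [0.7, 0.3, -0.5]
grip_width: 1.0
```

Request:
servo_tool --motion '[[[-0.64,0.68,0,0,0,0],[-0.64,0.68,0,0,0,0],[-0.64,0.68,0,0,0,0],[-0.64,0.68,0,0,0,0],[-0.64,0.68,0,0,0,0],[-0.64,0.68,0,0,0,0],[-0.64,0.68,0,0,0,0],[0,0,0,0,0,1],[0,0,0,0,0,1],[0,0,0,0,0,1],[0,0,0,0,0,1],[0,0,0,0,0,1]]]'

```text
clock: 2.15
position: [0.5221, -0.1187, 0.3997]
ee_rot: [0.947, 0.321, -0.003, 0.001]
ft_force: [0.4, 0.4, 0.1]
grip_width: 1.002
```

Request:
servo_tool --motion '[[[0,0,0,0,0,1],[0,0,0,0,0,1],[0,0,0,0,0,1],[0,0,0,0,0,1],[0,0,0,0,0,0]]]'

```text
clock: 2.65
position: [0.5216, -0.1186, 0.3987]
ee_rot: [0.99, 0.143, -0.004, 0.001]
ft_force: [0.2, -0.1, 0.2]
grip_width: 1.0
```

Run:
```python
from h import *
import pickle
w=grab('wrist','w1.png'); pickle.dump(w,open('w1.pkl','wb'))
o=status.get_obs(); print(o['clock'],o['position'],R.from_quat(o['ee_rot']).as_matrix().round(3),o['joint_pos'].round(3))
d=pickle.load(open('c0.pkl','rb'));print(proj(d['scene'],[.5,-.24,0]))
```

```text
2.7 [ 0.52159843 -0.11858219  0.39870275] [[ 0.958  0.286 -0.007]
 [ 0.286 -0.958 -0.004]
 [-0.008  0.002 -1.   ]] [-0.435  0.144  0.634  1.736 -0.083  1.296  0.507]
[327.13464673 321.86045448]
```

View pics/w1.png

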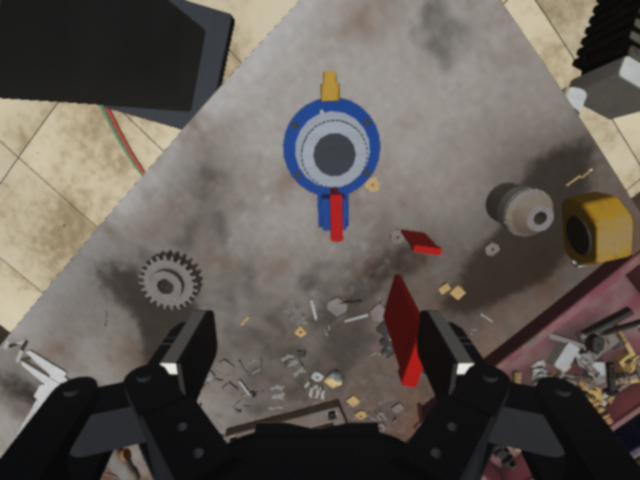

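Run:
```python
from h import *
import pickle
w=pickle.load(open('w1.pkl','rb'))
s=w['color'][60:260,260:420]; cv2.imwrite('pics/w1c.png',cv2.resize(s[:,:,::-1],None,fx=3,fy=3,interpolation=cv2.INTER_CUBIC))
```

```text
(no output)
```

View pics/w1c.png

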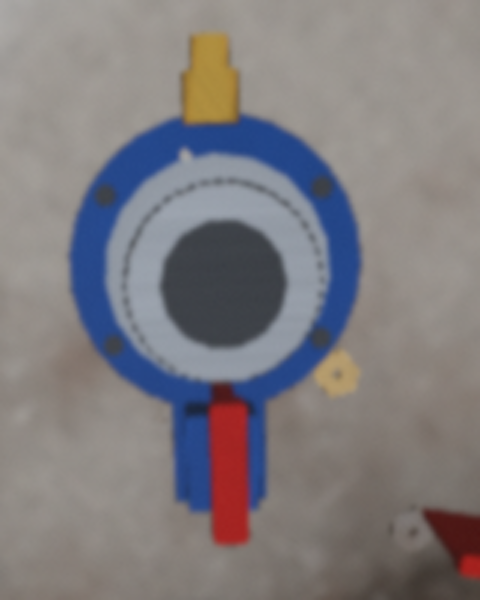

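Run:
```python
from h import *
import pickle
w=pickle.load(open('w1.pkl','rb'));d=pickle.load(open('c0.pkl','rb'));s=d['scene']
P=lambda x,y:(260+(x+.5)/3-.5,60+(y+.5)/3-.5);S=lambda x,y:(210+(x+.5)/3.3-.5,190+(y+.5)/3.3-.5)
a=onz(w,P(229,404),.095);b=onz(w,P(231.5,543),.095);c=onz(w,P(224,284),.079);p=onz(w,P(209,36),.015)
m=onz(w,P(215,258),.01)
print(a,b,c,p,m)
print(np.linalg.norm(b-a),np.arctan2((b-a)[0],-(b-a)[1]), np.arctan2((b-c)[0],-(b-c)[1]),np.arctan2((c-p)[0],-(c-p)[1]))
# heights by two views
print(tri((w,P(229,404)),(s,S(234,99))),tri((w,P(231.5,543)),(s,S(303,122))), tri((w,P(224,284)),(s,S(188,108))))
mid=(a+b)/2;o=status.get_obs();M=R.from_quat(o['ee_rot']).as_matrix()
print(mid, M.T@(mid-o['position']))
```

```text
[ 0.52535201 -0.0867531   0.095     ] [ 0.53728341 -0.12253981  0.095     ] [ 0.51613656 -0.05935223  0.079     ] [0.49394162 0.00543477 0.015     ] [ 0.51521392 -0.05695811  0.01      ]
0.037723289387154905 0.3218132107307325 0.3229510763373392 0.33005220554175874
(array([ 0.52507653, -0.08668455,  0.09423438]), [np.float64(0.0003997050845307896), np.float64(0.0003997050845306956)]) (array([ 0.53803589, -0.12318768,  0.09405825]), [np.float64(0.0006890569058468426), np.float64(0.0006890569058467924)]) (array([ 0.51602892, -0.05928216,  0.07924864]), [np.float64(0.00010590739595280397), np.float64(0.00010590739595288066)])
[ 0.53131771 -0.10464646  0.095     ] [ 0.01572805 -0.01104065  0.30357003]
```

Request:
servo_tool --motion '[[[0.31,-0.22,0,0,0.09,-0.4],[0,0,0.7,0,0,0],[0,0,0.7,0,0,0],[0,0,0.5,0,0,0],[0,0,0,0,0,0]]]' --jaw 90 --force 40

```text
clock: 3.2
position: [0.5366, -0.0993, 0.3013]
ee_rot: [0.985, 0.172, 0.003, 0.0]
ft_force: [-0.6, -0.1, 0.8]
grip_width: 0.648
```

```bash
cat >> h.py <<'E'
def rel(X,yaw=None):
    o=status.get_obs();M=R.from_quat(o['ee_rot']).as_matrix()
    print('t',o['clock'],'pos',o['position'].round(4),'z',M[:,2].round(4),'yaw',np.arctan2(M[1,0],M[0,0]).round(4),'F',o['ft_force'].round(1),'T',o['torque'].round(2),'g',round(o['grip_width'],3))
    print('shift units',(M.T@(np.array(X)-o['position'])/.05).round(3))
    if yaw is not None:
        T=np.array([[np.cos(yaw),np.sin(yaw),0],[np.sin(yaw),-np.cos(yaw),0],[0,0,-1]])
        print('turn units',(np.degrees(R.from_matrix(M.T@T).as_rotvec())/5).round(3))
E
python3 - <<'E'
from h import *
rel([.5315,-.1048,.243],.325)
w=grab('wrist','w2.png')
E
```

```text
t 3.2 pos [ 0.5366 -0.0993  0.3013] z [ 5.e-03  6.e-04 -1.e+00] yaw 0.3464 F [-0.6 -0.1  0.8] T [0.05 0.08 0.06] g 0.648
shift units [-0.138  0.068  1.165]
turn units [ 0.012 -0.056  0.245]
```

View pics/w2.png

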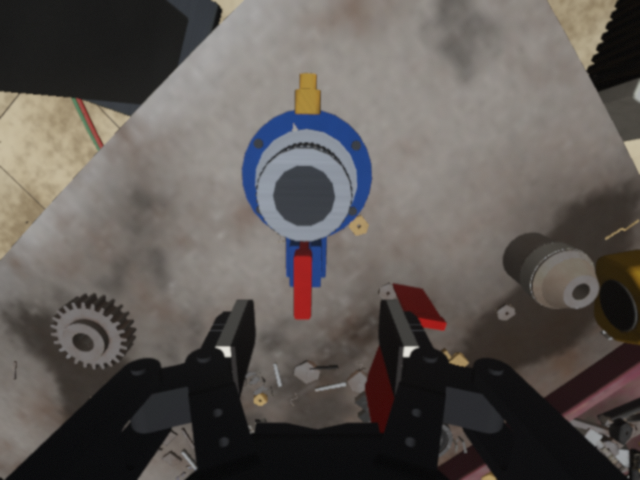

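Request:
servo_tool --motion '[[[-0.14,0.07,0.1,0,-0.05,0.24],[0,0,0.2,0,0,0],[0,0,0,0,0,0]]]'

```text
clock: 3.55
position: [0.5329, -0.1053, 0.2904]
ee_rot: [0.987, 0.162, 0.004, 0.001]
ft_force: [-0.0, 0.0, 0.3]
grip_width: 0.646
```

Run:
```python
from h import *
rel([.5315,-.1048,.243],.325)
w=grab('wrist','w3.png')
hsv=cv2.cvtColor(w['color'],cv2.COLOR_RGB2HSV)
m=((hsv[...,0]<6)|(hsv[...,0]>174))&(hsv[...,1]>150)&(hsv[...,2]>150)
k,l,st,ce=cv2.connectedComponentsWithStats(m.astype(np.uint8))
for i in range(1,k):
  if st[i,4]>100:
    c=cv2.minAreaRect(np.argwhere(l==i)[:,::-1].astype(np.float32)); print(st[i],c); 
    print(np.mean([onz(w,p,.095) for p in cv2.boxPoints(c)],axis=0), [onz(w,p,.095).round(4).tolist() for p in cv2.boxPoints(c)])
```

```text
t 3.55 pos [ 0.5329 -0.1053  0.2904] z [ 7.5e-03 -7.0e-04 -1.0e+00] yaw 0.3264 F [-0.   0.   0.3] T [ 0.01 -0.04  0.04] g 0.646
shift units [-0.03  -0.021  0.947]
turn units [ 0.035 -0.079  0.016]
[303 256  17  66 994] ((311.0, 288.5), (65.0, 16.0), 90.0)
[ 0.53104107 -0.10446818  0.095     ] [[0.5216, -0.0884, 0.095], [0.529, -0.0859, 0.095], [0.5408, -0.1205, 0.095], [0.5328, -0.1231, 0.095]]
[424 318  37  11 220] ((441.87835693359375, 323.2297058105469), (36.003379821777344, 6.411561012268066), 9.462322235107422)
[ 0.60337362 -0.10139367  0.095     ] [[0.594, -0.1045, 0.095], [0.5929, -0.1009, 0.095], [0.6127, -0.0982, 0.095], [0.6139, -0.1019, 0.095]]
```

View pics/w3.png

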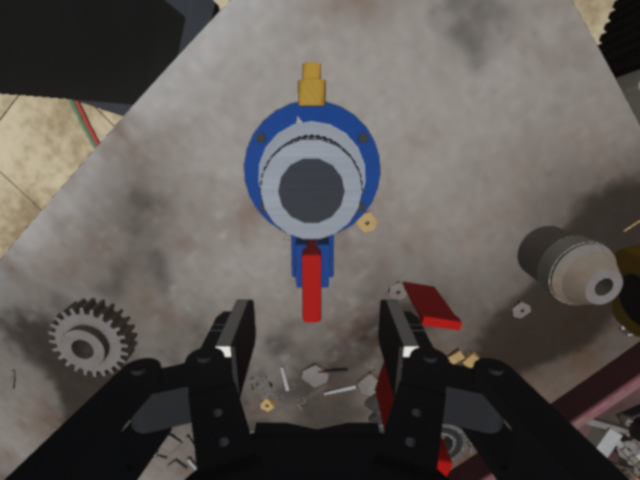

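Request:
servo_tool --motion '[[[-0.03,-0.02,0.3,0.03,-0.08,0],[0,0,0.4,0,0,0],[0,0,0.25,0,0,0],[0,0,0,0,0,0]]]'

```text
clock: 4.0
position: [0.5319, -0.105, 0.242]
ee_rot: [0.987, 0.163, 0.001, 0.0]
ft_force: [-0.3, -0.4, -0.1]
grip_width: 0.649
```

Run:
```python
from h import *
rel([.5312,-.1048,.243],.325)
```

```text
t 4.0 pos [ 0.5319 -0.105   0.242 ] z [ 0.0029  0.     -1.    ] yaw 0.3266 F [-0.3 -0.4 -0.1] T [ 0.02  0.01 -0.  ] g 0.649
shift units [-0.011 -0.009 -0.02 ]
turn units [ 0.01  -0.032  0.018]
```

Well placed; close.

Request:
servo_tool --motion '[[[-0.01,0,0,0,-0.03,0],[0,0,0,0,0,0],[0,0,0,0,0,0],[0,0,0,0,0,0],[0,0,0,0,0,0]]]' --jaw 255 --force 40

```text
clock: 4.5
position: [0.532, -0.1054, 0.2436]
ee_rot: [0.987, 0.163, 0.001, 0.001]
ft_force: [0.1, 0.3, -0.8]
grip_width: 0.11
```

Run:
```python
from h import *
rel([.5312,-.1048,.243],.325)
```

```text
t 4.5 pos [ 0.532  -0.1054  0.2436] z [ 0.0021 -0.001  -1.    ] yaw 0.3265 F [ 0.1  0.3 -0.8] T [0.05 0.01 0.05] g 0.11
shift units [-0.011 -0.017  0.012]
turn units [ 0.018 -0.019  0.017]
```

Request:
servo_tool --motion '[[[0,0,-0.15,0,0,0],[0,0,-0.25,0,0,0],[0,0,-0.25,0,0,0],[0,0,-0.25,0,0,0],[0,0,-0.3,0,0,0],[0,0,0,0,0,0]]]'

```text
clock: 5.1
position: [0.5321, -0.1058, 0.3108]
ee_rot: [0.987, 0.162, 0.002, 0.001]
ft_force: [0.6, 0.0, -0.7]
grip_width: 0.112
```

Run:
```python
from h import *
rel([.49,-.24,.30],.325)
s=grab('scene','s2.png'); cv2.imwrite('pics/s2c.png',cv2.resize(s['color'][150:350,210:450,::-1],None,fx=3,fy=3,interpolation=cv2.INTER_CUBIC))
```

```text
t 5.1 pos [ 0.5321 -0.1058  0.3108] z [ 5.1e-03 -8.0e-04 -1.0e+00] yaw 0.326 F [ 0.6  0.  -0.7] T [ 0.01 -0.   -0.03] g 0.112
shift units [-1.659  2.273  0.214]
turn units [ 0.028 -0.053  0.012]
```

View pics/s2c.png

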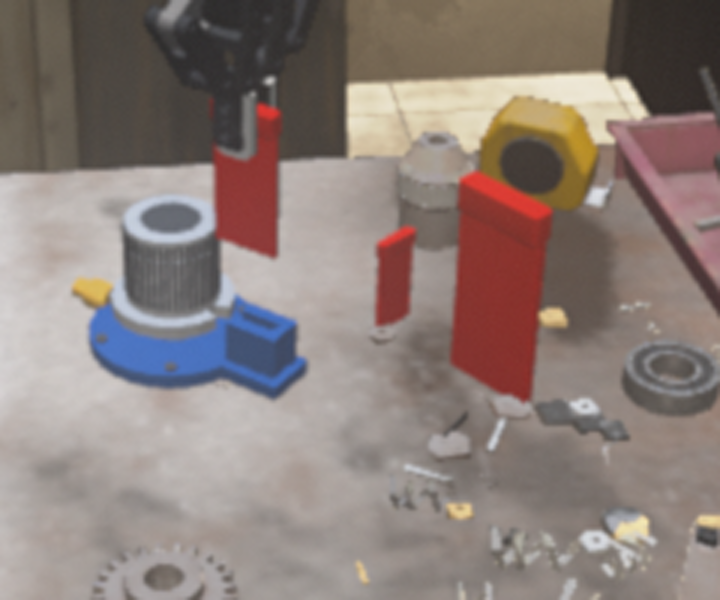

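Request:
servo_tool --motion '[[[-0.35,0.45,0,0.03,-0.05,0],[-0.35,0.45,0.1,0,0,0],[-0.35,0.45,0.2,0,0,0],[-0.35,0.45,0.2,0,0,0],[-0.3,0.4,0.2,0,0,0],[0,0,0,0,0,0]]]'

```text
clock: 5.75
position: [0.4847, -0.2396, 0.2714]
ee_rot: [0.986, 0.165, -0.001, -0.001]
ft_force: [-0.0, 0.8, -1.4]
grip_width: 0.107
```

Run:
```python
from h import *
rel([.485,-.235,.2345],.325)
```

```text
t 5.75 pos [ 0.4847 -0.2396  0.2714] z [-0.0025  0.0015 -1.    ] yaw 0.3306 F [-0.   0.8 -1.4] T [ 0.03  0.04 -0.06] g 0.107
shift units [ 0.037 -0.083  0.738]
turn units [-0.026  0.022  0.064]
```

Request:
servo_tool --motion '[[[0,-0.05,0.3,0,0.02,0],[0,0,0.25,0,0,0],[0,0,0.1,0,0,0],[0,0,0.03,0,0,0],[0,0,0,0,0,0]]]'

```text
clock: 6.25
position: [0.4841, -0.2358, 0.235]
ee_rot: [0.986, 0.165, -0.001, -0.002]
ft_force: [1.0, -0.1, -0.3]
grip_width: 0.107
```

Run:
```python
from h import *
rel([.485,-.235,.2336],.325)
s=grab('scene'); cv2.imwrite('pics/s3c.png',cv2.resize(s['color'][200:360,230:410,::-1],None,fx=4,fy=3.7,interpolation=cv2.INTER_CUBIC))
```

```text
t 6.25 pos [ 0.4841 -0.2358  0.235 ] z [-0.0026  0.0029 -1.    ] yaw 0.3313 F [ 1.  -0.1 -0.3] T [ 0.02 -0.02  0.01] g 0.107
shift units [ 0.022 -0.009  0.028]
turn units [-0.042  0.018  0.072]
```

View pics/s3c.png

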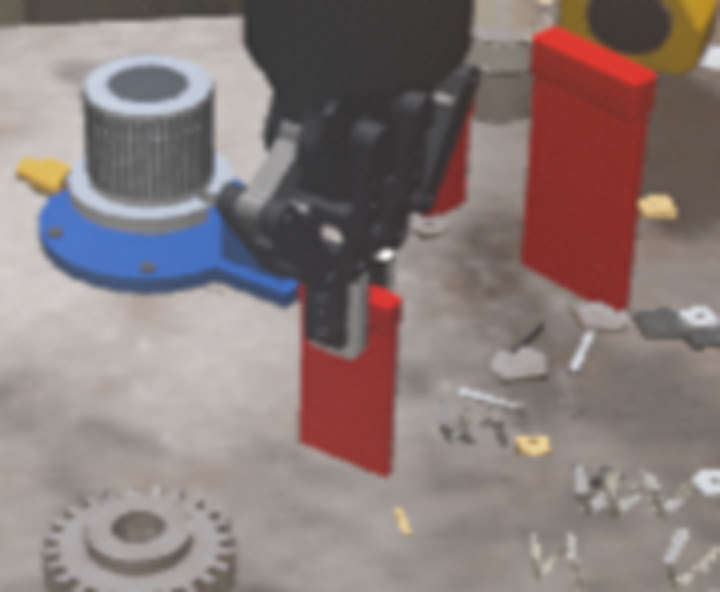

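Request:
servo_tool --motion '[[[0,0,0.03,-0.04,0.02,0],[0,0,0.03,0,0,0],[0,0,0,0,0,0]]]'

```text
clock: 6.6
position: [0.4849, -0.2357, 0.2332]
ee_rot: [0.986, 0.165, 0.001, 0.0]
ft_force: [-0.2, 0.8, -1.0]
grip_width: 0.108
```

Request:
servo_tool --motion '[[[0,0,0.03,0,0,0],[0,0,0.02,0,0,0],[0,0,0,0,0,0]]]'

```text
clock: 6.9
position: [0.4858, -0.2362, 0.2333]
ee_rot: [0.986, 0.165, 0.003, 0.0]
ft_force: [0.5, -0.5, -2.0]
grip_width: 0.104
```

Request:
servo_tool --motion '[[[0,0,0.05,0,0,0],[0,0,0,0,0,0]]]'

```text
clock: 7.1
position: [0.4872, -0.2368, 0.2333]
ee_rot: [0.986, 0.165, 0.005, 0.001]
ft_force: [-0.7, -0.3, 0.2]
grip_width: 0.108
```

Request:
servo_tool --motion '[[[0,0,0.05,0,0,0],[0,0,0,0,0,0]]]'

```text
clock: 7.3
position: [0.4886, -0.2375, 0.2332]
ee_rot: [0.986, 0.165, 0.008, 0.002]
ft_force: [-0.1, -0.7, -0.5]
grip_width: 0.11
```

Run:
```python
from h import *
rel([.485,-.235,.2336],.325)
import pickle
s=grab('scene'); d=grab('side');pickle.dump((s,d),open('c3.pkl','wb'))
cv2.imwrite('pics/s4c.png',cv2.resize(s['color'][200:360,230:410,::-1],None,fx=4,fy=3.7,interpolation=cv2.INTER_CUBIC))
```

```text
t 7.3 pos [ 0.4886 -0.2375  0.2332] z [ 1.600e-02 -8.000e-04 -9.999e-01] yaw 0.3318 F [-0.1 -0.7 -0.5] T [ 0.    0.07 -0.04] g 0.11
shift units [-0.052 -0.07  -0.009]
turn units [ 0.068 -0.171  0.077]
```

View pics/s4c.png

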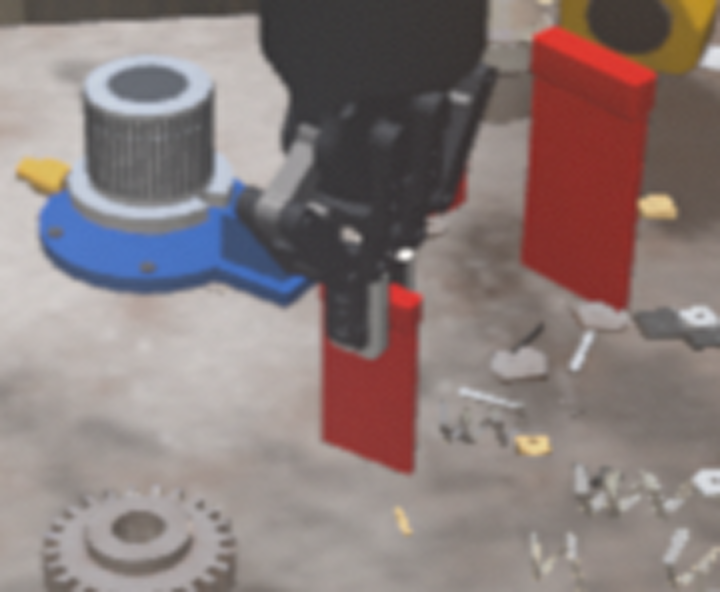

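Run:
```python
from h import *
o=status.get_obs();print(o['joint_pos'].round(3),o['tau'].round(1))
s=grab('scene','s5.png'); d=grab('side','d5.png')
```

```text
[-0.179  0.364  0.645  1.9   -0.273  0.949  0.925] [ -0.2 -45.1   8.  -29.2  -0.1   0.3   0. ]
```

View pics/d5.png

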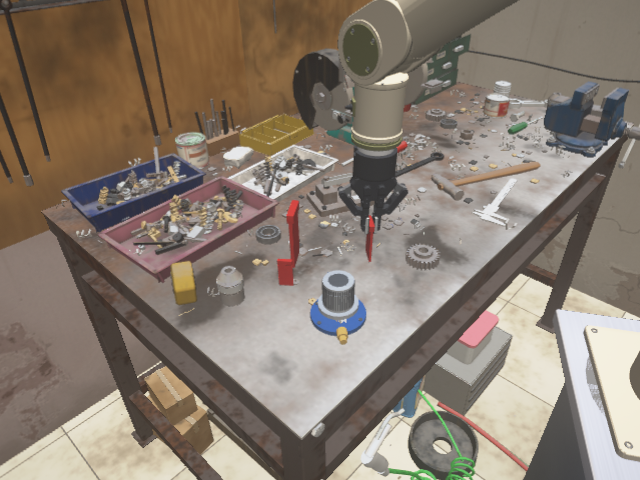

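View pics/s5.png

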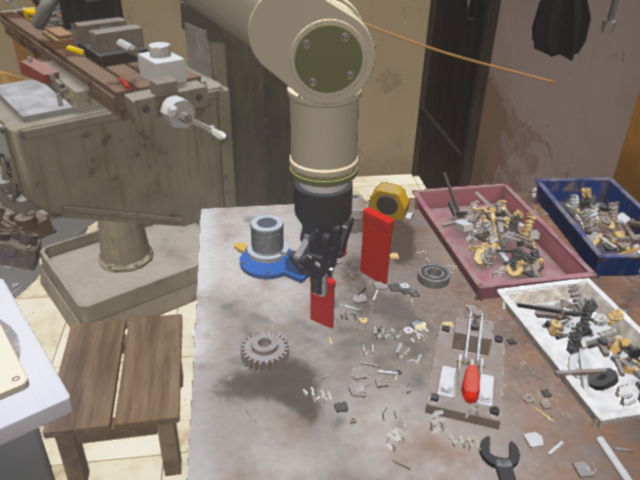

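Run:
```python
from h import *
s=grab('scene'); d=grab('side')
cv2.imwrite('pics/s6.png',cv2.resize(s['color'][270:340,290:360,::-1],None,fx=8,fy=8,interpolation=cv2.INTER_CUBIC))
cv2.imwrite('pics/d6.png',cv2.resize(d['color'][190:280,340:410,::-1],None,fx=6.6,fy=6.6,interpolation=cv2.INTER_CUBIC))
rel([.485,-.235,.2336],.325)
```

```text
t 7.6 pos [ 0.4885 -0.2375  0.2329] z [ 0.0154 -0.0011 -0.9999] yaw 0.3317 F [ 0.6 -1.2  6.4] T [-0.08 -0.16  0.03] g 0.105
shift units [-0.049 -0.069 -0.015]
turn units [ 0.069 -0.163  0.076]
```

View pics/s6.png

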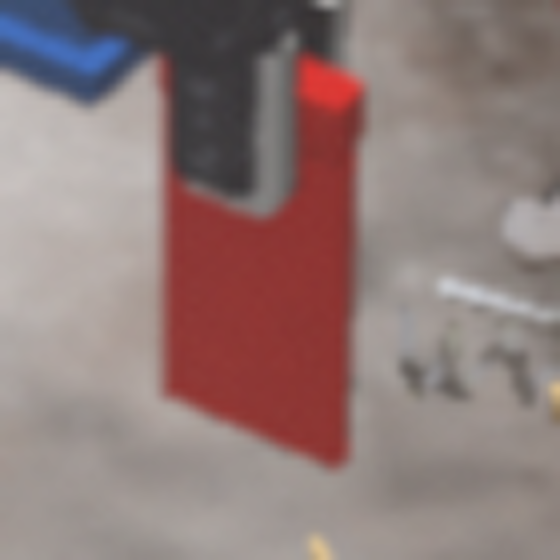

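View pics/d6.png

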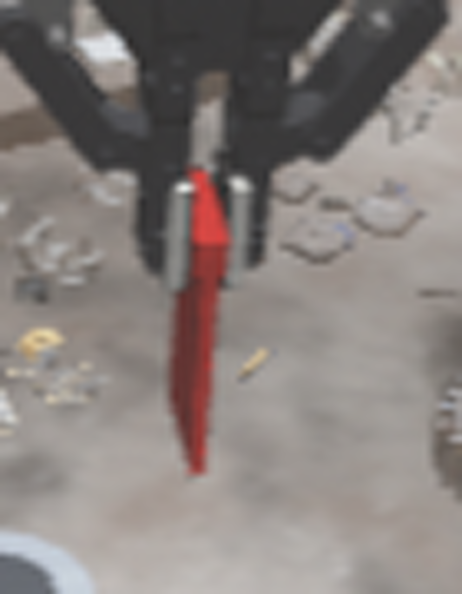

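Request:
servo_tool --motion '[[[0,0,-0.06,0.07,-0.16,0],[0,0,0,0,0,0]]]'

```text
clock: 7.8
position: [0.488, -0.2372, 0.2353]
ee_rot: [0.986, 0.165, -0.001, -0.0]
ft_force: [0.9, 0.1, -1.3]
grip_width: 0.106
```

Run:
```python
from h import *
rel([.485,-.235,.2336],.325)
```

```text
t 7.8 pos [ 0.488  -0.2372  0.2353] z [-2.6e-03  5.0e-04 -1.0e+00] yaw 0.3316 F [ 0.9  0.1 -1.3] T [ 0.01 -0.02 -0.01] g 0.106
shift units [-0.042 -0.062  0.035]
turn units [-0.015  0.026  0.076]
```

Request:
servo_tool --motion '[[[0,0,0.05,0,0.02,0],[0,0,0,0,0,0]]]'

```text
clock: 8.0
position: [0.4881, -0.2372, 0.2329]
ee_rot: [0.986, 0.165, -0.0, -0.001]
ft_force: [-1.7, 0.3, 7.9]
grip_width: 0.107
```

Run:
```python
from h import *
rel([.485,-.235,.2330],.325)
```

```text
t 8.0 pos [ 0.4881 -0.2372  0.2329] z [-8.0e-04  1.4e-03 -1.0e+00] yaw 0.3318 F [-1.7  0.3  7.9] T [ 0.22  0.34 -0.04] g 0.107
shift units [-0.045 -0.062 -0.002]
turn units [-0.018  0.004  0.078]
```

Request:
servo_tool --motion '[[[0,0,-0.01,0,0,0],[0,0,0,0,0,0],[0,0,0,0,0,0],[0,0,0,0,0,0]]]' --jaw 150

```text
clock: 8.4
position: [0.4877, -0.2369, 0.2323]
ee_rot: [0.986, 0.165, -0.001, -0.001]
ft_force: [0.6, -0.5, -0.0]
grip_width: 0.413
```

Request:
servo_tool --motion '[[[0,0,-0.2,0,0,0],[0,0,-0.6,0,0,0],[0,0,-0.9,0,0,0],[0,0,-0.9,0,0,0],[0,0,0,0,0,0]]]'

```text
clock: 8.9
position: [0.4872, -0.2375, 0.3683]
ee_rot: [0.986, 0.164, -0.003, -0.001]
ft_force: [0.8, -0.5, -0.6]
grip_width: 0.413
```

Run:
```python
from h import *
import pickle
rel([.516,-.0593,.40],.325)
s=grab('scene'); w=grab('wrist','w7.png');d=grab('side')
pickle.dump((s,w,d),open('c7.pkl','wb'))
cv2.imwrite('pics/s7.png',cv2.resize(s['color'][190:370,220:440,::-1],None,fx=3.3,fy=3.3,interpolation=cv2.INTER_CUBIC))
```

```text
t 8.9 pos [ 0.4872 -0.2375  0.3683] z [-0.0057  0.0013 -1.    ] yaw 0.3303 F [ 0.8 -0.5 -0.6] T [-0.02 -0.06 -0.01] g 0.413
shift units [ 1.698 -3.186 -0.632]
turn units [-0.035  0.056  0.06 ]
```

View pics/s7.png

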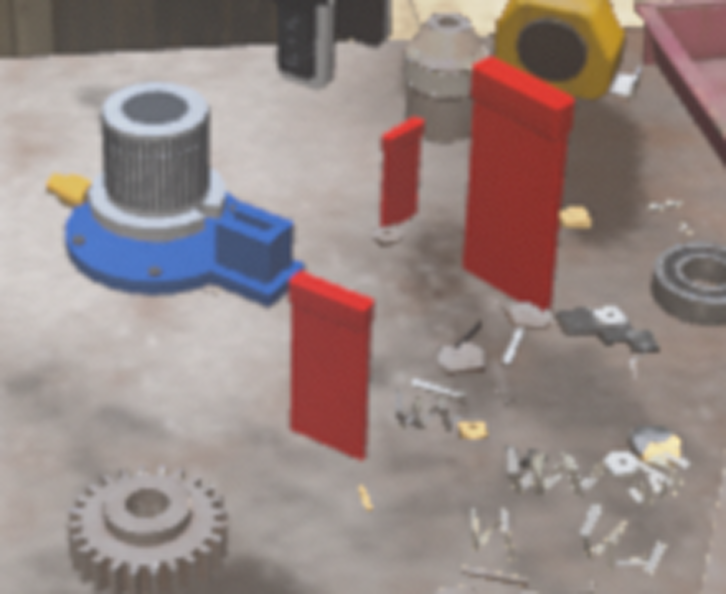

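View pics/w7.png

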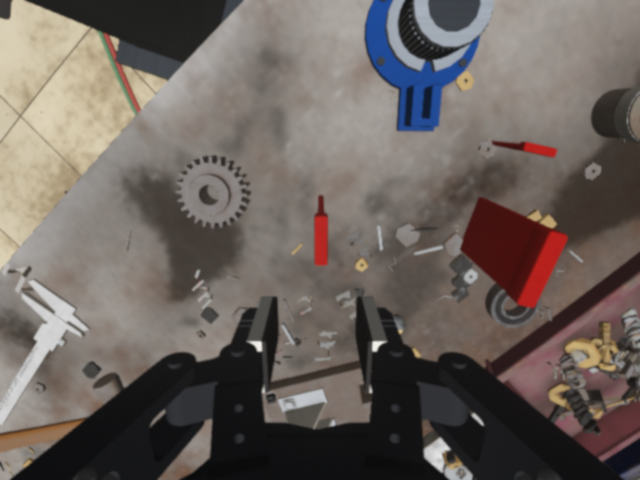

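Plate stands on the bench at about (0.487, -0.237). Next the collar: I'll approach with the jaws open and pre-turned counter-clockwise, so the clockwise turn stays away from the holder.

Request:
servo_tool --motion '[[[0.34,-0.64,0,0,0,0],[0.34,-0.64,0,0,0,0],[0.34,-0.64,0,0,0,0],[0.34,-0.64,0,0,0,0],[0.34,-0.64,0,0,0,0],[0,0,0,0,0,-1],[0,0,0,0,0,-1],[0,0,0,0,0,-1],[0,0,0,0,0,-1],[0,0,0,0,0,-1],[0,0,0,0,0,-1],[0,0,0,0,0,-1]]]' --jaw 0

```text
clock: 10.25
position: [0.5102, -0.0481, 0.3462]
ee_rot: [0.886, 0.463, -0.019, -0.01]
ft_force: [-0.1, 0.5, 0.7]
grip_width: 1.002
```

Request:
servo_tool --motion '[[[0,0,0.3,0,0,-1],[0,0,0.3,0,0,-0.5],[0,0,0,0,0,0]]]'

```text
clock: 10.55
position: [0.5074, -0.048, 0.3118]
ee_rot: [0.852, 0.524, -0.022, -0.012]
ft_force: [-0.6, 0.3, 0.1]
grip_width: 0.997
```

Run:
```python
from h import *
import pickle
rel([.516,-.0593,.223],1.075)
w=grab('wrist','w8.png')
pickle.dump(w,open('c8.pkl','wb'))
print(status.get_obs()['joint_pos'].round(2), proj(w,[.516,-.0593,.079]))
hsv=cv2.cvtColor(w['color'],cv2.COLOR_RGB2HSV)
```

```text
t 10.55 pos [ 0.5074 -0.048   0.3118] z [-0.0501 -0.0021 -0.9987] yaw 1.1031 F [-0.6  0.3  0.1] T [-0.03 -0.02  0.08] g 0.997
shift units [-0.081  0.332  1.766]
turn units [-0.498  0.288  0.316]
[-0.45  0.18  0.5   1.88 -0.09  1.16  1.19] [315.37452727 299.00661178]
```

View pics/w8.png

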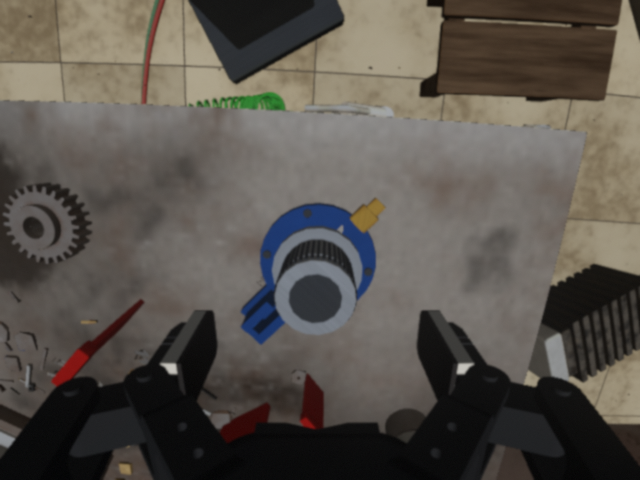

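Request:
servo_tool --motion '[[[-0.08,0.33,0.1,-0.5,0.29,0.3],[0,0,0,0,0,0]]]'

```text
clock: 10.8
position: [0.5206, -0.0593, 0.3071]
ee_rot: [0.86, 0.51, 0.001, 0.0]
ft_force: [-0.2, -0.6, -0.3]
grip_width: 1.002
```

Run:
```python
from h import *
rel([.516,-.0593,.223],1.075)
```

```text
t 10.8 pos [ 0.5206 -0.0593  0.3071] z [ 1.5e-03 -1.0e-04 -1.0e+00] yaw 1.0711 F [-0.2 -0.6 -0.3] T [-0.04  0.04  0.01] g 1.002
shift units [-0.045 -0.084  1.682]
turn units [ 0.015 -0.007 -0.045]
```

Request:
servo_tool --motion '[[[-0.04,-0.08,0.4,0,0,0],[0,0,0.4,0,0,0],[0,0,0,0,0,0]]]'

```text
clock: 11.1
position: [0.5162, -0.0585, 0.2677]
ee_rot: [0.861, 0.509, 0.0, -0.0]
ft_force: [-0.2, 0.4, 0.4]
grip_width: 1.0
```

Run:
```python
from h import *
rel([.516,-.0593,.223],1.075)
w=grab('wrist','w9.png')
print(proj(w,[.516,-.0593,.080]))
```

```text
t 11.1 pos [ 0.5162 -0.0585  0.2677] z [ 2.e-04  4.e-04 -1.e+00] yaw 1.0684 F [-0.2  0.4  0.4] T [-0.02  0.01  0.06] g 1.0
shift units [-0.015  0.005  0.895]
turn units [ 0.    -0.005 -0.076]
[314.39286291 300.29430094]
```

View pics/w9.png

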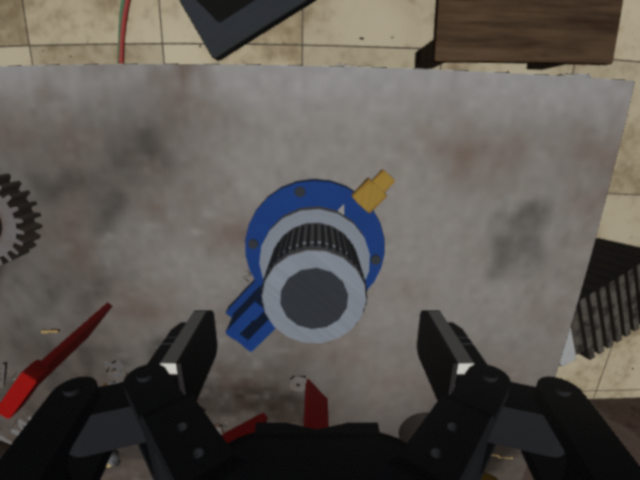

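Request:
servo_tool --motion '[[[-0.015,0,0.35,0,0,0],[0,0,0.35,0,0,0],[0,0,0.17,0,0,0],[0,0,0,0,0,0]]]'

```text
clock: 11.55
position: [0.5182, -0.0586, 0.2295]
ee_rot: [0.861, 0.509, 0.003, 0.001]
ft_force: [1.0, 0.2, -0.2]
grip_width: 0.999
```

Run:
```python
from h import *
rel([.516,-.0593,.223],1.075)
```

```text
t 11.55 pos [ 0.5182 -0.0586  0.2295] z [ 0.0059  0.0015 -1.    ] yaw 1.0679 F [ 1.   0.2 -0.2] T [-0.06 -0.04 -0.02] g 0.999
shift units [-0.034 -0.033  0.13 ]
turn units [ 0.051 -0.048 -0.082]
```

Request:
servo_tool --motion '[[[-0.035,-0.035,0.13,0.05,-0.05,0],[0,0,0,0,0,0]]]'

```text
clock: 11.75
position: [0.5163, -0.0593, 0.2243]
ee_rot: [0.861, 0.509, 0.0, 0.0]
ft_force: [-0.1, 0.2, 0.1]
grip_width: 0.998
```

Run:
```python
from h import *
rel([.516,-.0593,.223],1.075)
```

```text
t 11.75 pos [ 0.5163 -0.0593  0.2243] z [ 1.1e-03 -1.0e-04 -1.0e+00] yaw 1.0678 F [-0.1  0.2  0.1] T [ 0.01 -0.07 -0.01] g 0.998
shift units [-0.002 -0.006  0.026]
turn units [ 0.012 -0.005 -0.083]
```

Request:
servo_tool --motion '[[[0,0,0,0,0,0],[0,0,0,0,0,0],[0,0,0,0,0,0],[0,0,0,0,0,0],[0,0,0,0,0,0],[0,0,0,0,0,0]]]' --jaw 255 --force 40

```text
clock: 12.35
position: [0.5168, -0.0595, 0.226]
ee_rot: [0.861, 0.509, 0.001, 0.001]
ft_force: [-0.1, -0.3, 0.2]
grip_width: 0.591
```

Run:
```python
from h import *
rel([.516,-.0593,.223],1.075)
```

```text
t 12.35 pos [ 0.5168 -0.0595  0.226 ] z [ 3.1e-03  2.0e-04 -1.0e+00] yaw 1.0675 F [-0.1 -0.3  0.2] T [-0.13  0.02  0.02] g 0.591
shift units [-0.005 -0.017  0.061]
turn units [ 0.03  -0.02  -0.086]
```

Request:
servo_tool --motion '[[[0,-0.01,0.05,0.03,-0.02,0],[0,0,0.04,0,0,0],[0,0,0.03,0,0,0]]]'

```text
clock: 12.65
position: [0.5176, -0.0601, 0.2252]
ee_rot: [0.861, 0.508, 0.001, -0.001]
ft_force: [-11.4, 1.8, 24.7]
grip_width: 0.594
```

Request:
servo_tool --motion '[[[-0.02,0.0,0.0,0,0,0.5],[0,0,0.01,0,0,0.5]]]'

```text
clock: 12.85
position: [0.5173, -0.0612, 0.2258]
ee_rot: [0.883, 0.469, 0.002, -0.001]
ft_force: [-3.8, -1.7, 5.9]
grip_width: 0.592
```

Run:
```python
from h import *
rel([.516,-.0593,.223],1.02)
```

```text
t 12.85 pos [ 0.5173 -0.0612  0.2258] z [ 0.0025  0.003  -1.    ] yaw 0.9774 F [-3.8 -1.7  5.9] T [-0.32  0.58  0.13] g 0.592
shift units [ 0.018 -0.042  0.056]
turn units [ 0.006 -0.044 -0.488]
```

Request:
servo_tool --motion '[[[0.01,-0.04,0.01,0,-0.04,0.5],[0,0,0.01,0,0,0.5],[0,0,0.01,0,0,0.5],[0,0,0.01,0,0,0.5]]]'

```text
clock: 13.25
position: [0.517, -0.0605, 0.2257]
ee_rot: [0.922, 0.387, 0.002, 0.001]
ft_force: [-3.7, -1.8, 8.5]
grip_width: 0.591
```

Run:
```python
from h import *
rel([.516,-.0593,.223],.8)
```

```text
t 13.25 pos [ 0.517  -0.0605  0.2257] z [ 4.e-03 -5.e-04 -1.e+00] yaw 0.7952 F [-3.7 -1.8  8.5] T [-0.49  0.94  0.12] g 0.591
shift units [ 0.004 -0.031  0.054]
turn units [ 0.037 -0.028 -0.055]
```

Request:
servo_tool --motion '[[[0,-0.03,0.01,0.03,-0.03,0.5],[0,0,0.01,0,0,0.5],[0,0,0.01,0,0,0.5],[0,0,0.01,0,0,0.5]]]'

```text
clock: 13.65
position: [0.5168, -0.0609, 0.2255]
ee_rot: [0.953, 0.301, 0.001, 0.001]
ft_force: [-4.7, -2.3, 7.6]
grip_width: 0.589
```

Run:
```python
from h import *
rel([.516,-.0593,.223],.6)
s=grab('scene'); cv2.imwrite('pics/s10.png',cv2.resize(s['color'][190:300,220:330,::-1],None,fx=5,fy=5,interpolation=cv2.INTER_CUBIC))
```

```text
t 13.65 pos [ 0.5168 -0.0609  0.2255] z [ 0.0032 -0.0018 -1.    ] yaw 0.6125 F [-4.7 -2.3  7.6] T [-0.47  1.13  0.15] g 0.589
shift units [ 0.005 -0.036  0.05 ]
turn units [ 0.038 -0.018  0.143]
```

View pics/s10.png

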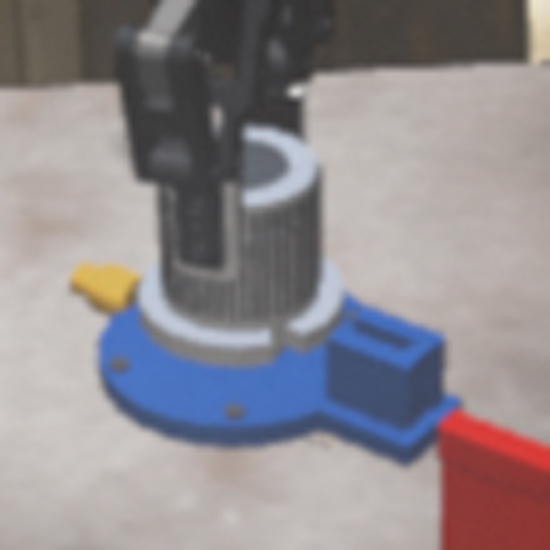

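The notch is now about 0.45 rad clockwise of the holder, so the collar turns with the jaws. Continuing.

Request:
servo_tool --motion '[[[0,-0.03,0.01,0.03,-0.02,0.5],[0,0,0.01,0,0,0.5],[0,0,0.01,0,0,0.5],[0,0,0.01,0,0,0.5]]]'

```text
clock: 14.1
position: [0.5164, -0.0603, 0.2238]
ee_rot: [0.977, 0.212, 0.001, 0.001]
ft_force: [0.3, 0.3, -1.3]
grip_width: 0.593
```

Request:
servo_tool --motion '[[[0,-0.03,0.01,0.02,-0.02,0.5],[0,0,0.01,0,0,0.5],[0,0,0.01,0,0,0.5]]]'

```text
clock: 14.4
position: [0.5161, -0.0594, 0.2223]
ee_rot: [0.989, 0.145, 0.0, 0.001]
ft_force: [-0.0, 0.9, -0.4]
grip_width: 0.593
```

Run:
```python
from h import *
rel([.516,-.0593,.223],.3)
```

```text
t 14.4 pos [ 0.5161 -0.0594  0.2223] z [ 8.0e-04 -1.3e-03 -1.0e+00] yaw 0.2909 F [-0.   0.9 -0.4] T [0.1  0.03 0.05] g 0.593
shift units [-0.001 -0.003 -0.014]
turn units [ 0.017 -0.004 -0.104]
```

It dropped at about 0.65 rad and the force vanished. I'll back off slightly to the middle of the keyway and push.

Request:
servo_tool --motion '[[[0,0,0.02,0,0,-0.5],[0,0,0.05,0,0,0],[0,0,0.05,0,0,0]]]'

```text
clock: 14.7
position: [0.5162, -0.0595, 0.2162]
ee_rot: [0.986, 0.166, 0.0, 0.001]
ft_force: [-1.1, -0.4, 4.0]
grip_width: 0.591
```

Run:
```python
from h import *
rel([.516,-.0593,.2112],.34)
```

```text
t 14.7 pos [ 0.5162 -0.0595  0.2162] z [ 0.001  -0.0014 -1.    ] yaw 0.333 F [-1.1 -0.4  4. ] T [0.01 0.3  0.03] g 0.591
shift units [-0.003 -0.005  0.1  ]
turn units [ 0.019 -0.005 -0.08 ]
```

Request:
servo_tool --motion '[[[0,0,0.06,0,0,0],[0,0,0.06,0,0,0],[0,0,0.04,0,0,0]]]' --force 60

```text
clock: 15.0
position: [0.5166, -0.0602, 0.2123]
ee_rot: [0.986, 0.164, -0.0, -0.001]
ft_force: [-19.9, 2.8, 43.5]
grip_width: 0.587
```

Run:
```python
from h import *
rel([.516,-.0593,.2115],.34)
```

```text
t 15.0 pos [ 0.5166 -0.0602  0.2123] z [-9.0e-04  2.7e-03 -1.0e+00] yaw 0.3305 F [-19.9   2.8  43.5] T [0.58 3.98 0.21] g 0.587
shift units [-0.005 -0.021  0.016]
turn units [-0.032 -0.001 -0.109]
```

Request:
servo_tool --motion '[[[-0.01,0,0.01,0,0,0],[0,0,0.015,0,0,0]]]'

```text
clock: 15.2
position: [0.5164, -0.0605, 0.2125]
ee_rot: [0.986, 0.164, 0.0, -0.002]
ft_force: [-7.2, -0.1, 13.0]
grip_width: 0.585
```

Run:
```python
from h import *
s=grab('scene');d=grab('side')
rel([.516,-.0593,.2115],.34)
cv2.imwrite('pics/s11.png',cv2.resize(s['color'][190:340,220:350,::-1],None,fx=4,fy=4,interpolation=cv2.INTER_CUBIC))
cv2.imwrite('pics/d11.png',cv2.resize(d['color'][210:360,280:410,::-1],None,fx=4,fy=4,interpolation=cv2.INTER_CUBIC))
```

```text
t 15.3 pos [ 0.5164 -0.0605  0.2125] z [-0.      0.0045 -1.    ] yaw 0.3291 F [-5.6  0.2 13.9] T [0.17 1.09 0.08] g 0.581
shift units [-0.001 -0.025  0.02 ]
turn units [-0.049 -0.016 -0.125]
```

View pics/s11.png

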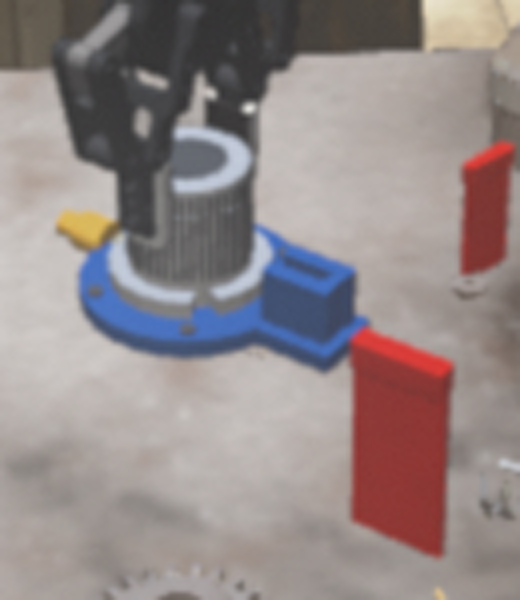

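View pics/d11.png

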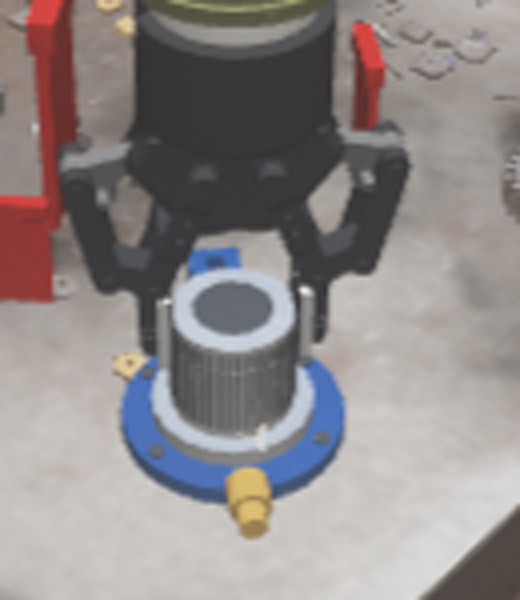

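Run:
```python
from h import *
s=grab('scene');d=grab('side')
rel([.516,-.0593,.2115],.34)
g=cv2.cvtColor(d['color'],cv2.COLOR_RGB2GRAY)
m=np.zeros_like(g);m[275:300,322:355]=(g[275:300,322:355]<115)
k,l,st,ce=cv2.connectedComponentsWithStats(m)
for i in range(1,k):
  if st[i,4]>50: print(st[i],ce[i])
for z in (.066,.068,.080): print(z,proj(d,[.516,-.0593,z]),proj(s,[.516,-.0593,z]))
```

```text
t 15.4 pos [ 0.5164 -0.0605  0.2125] z [-1.0e-04  4.5e-03 -1.0e+00] yaw 0.3291 F [-5.7 -0.6 12.6] T [0.12 1.04 0.06] g 0.585
shift units [-0.001 -0.026  0.02 ]
turn units [-0.049 -0.016 -0.124]
[341 275  14  25  83] [351.30120482 291.42168675]
[329 281  19  12 175] [337.76571429 286.36      ]
[322 286  16  14  61] [325.90163934 296.04918033]
0.066 [338.4239743  286.47170621] [266.89041109 229.37045704]
0.068 [338.42975286 285.53944062] [266.85845835 228.32149518]
0.08 [338.46478902 279.88785855] [266.66518874 221.98072066]
```

Run:
```python
from h import *
print(order.hand_in())
```

```text
the job is handed in; nothing more can be done
None
```

The job is handed in with the collar turned onto the pins, pushed fully down and still held there. The lock plate is out and standing on the bench.

- **Lock plate:** I took the middle-sized red plate from the holder, lifted it straight out, and stood it at about (0.487, -0.237), roughly 10 cm from the mount. The bearing, gear and chuck were not touched.
- **Collar:** I turned it clockwise at about 5–9 N. It dropped about 3 mm after roughly 0.65 rad, and I then pushed it down.
- **Last checks:** The tool had gone down about 13 mm from the start contact; 14 mm was expected. In the side picture the collar's top is at 66 mm, which is its home height. The push held steady at about 13 N with the grip set to 60 N, at 15.4 s.
- **Departures:**
  - Pressing the collar down briefly read 43 N vertical at the wrist as it bottomed, carried through the finger grip, before I eased off.
  - A side force of about 6 N on the collar remained at the end.
  - While being set down, the plate slid a few millimetres because of tool drift. I straightened it before letting go.

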